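Fold the inner flap down and shut the cover of the parts case

ROBOT

A 6-joint arm with a two-finger parallel gripper is mounted at the origin on a cart in front of the work surface, level with it; the furniture and walls round the work are solid. World frame = base frame: x ahead of the robot, y to its left, z up, the work surface at z = 0. Lengths are in m, angles in degrees, forces in N, time in s.
With the tool pointing down it reaches from about 0.375 to 0.9 m from the base axis. Payload 3.1 kg.
Tool frame: the origin (TCP) lies on the centre line of the jaws, within the pads' length; the fingertips stand 14 mm ahead of it and the grasp point (between the pads) lies 5 mm behind it (bot.tips_ahead is the distance from the TCP to the fingertips, in m); z points along the fingers, y is the line along which they close (so a half turn about z gives the same grasp; the last joint's range is limited). The gripper opens to 87 mm and grips with 3 to 60 N. Pads are 19 mm wide; open, the fingers measure 117 mm over their backs; the gripper's body (75 mm by 190 mm) begins 51 mm behind the grasp point.
Start: joints at [-82.764, 30.224, 82.088, -0, 67.689, -10.227], TCP at [0.188, -0.596, 0.237] pointing down, gripper open.
Joint ranges: [-176.69, 176.69], [-43.24, 126.21], [12.49, 139.97], [-82, 262], [0, 151.66], [-163.58, 163.58]. Speed limits (degrees/s): [159.86, 159.86, 180, 180, 180, 180].

INTERFACE

Orientations are given as a 3x3 rotation matrix whose columns are the frame's x, y, z axes.
In Python, from rig import bot gives the robot as it stands.
- The arm moves only by the tool play_rows, never from a script. Its argument "moves" is a list that holds one entry, the list of rows, each a list of 6 numbers: the shift along the tool's x, y, z in mm, then the turn, a rotation vector about the tool's x, y, z in rad. A call has 1 to 5 rows; each row shifts and turns the commanded pose from where the row before left it, along the tool's axes as they then stand; what a row does not reach is not made up. A row lasts 1/10 s, in which the tool goes at most 50 mm and 8.59 degrees, less where a joint would pass 70% of its speed; a pose out of reach is approached as far as the arm can. A call with a gripper value outside its range is refused whole. "fingers" is the opening, from -1 (shut) to 1 (fully open), set as the call begins (left out, the last holds). The fingers move at their own pace and stop on an object; the grip force is fixed at half the most. Time passes only in rows, so rows that do not move let the fingers close. It gives the time, the measured TCP pose, the force, the opening and the grip force at its end, in the units of the state.
- bot.read_state(): the state, without advancing time (a new reading comes with each control period).
- bot.capture(name): name is "side" or "top"; returns a dict with "image" (420x560x3 uint8, blue, green, red), "fx", "fy", "cx", "cy" (pixels), "distortion" ([k1, k2, p1, p2, k3] as OpenCV has them; the pictures are not rectified), "R" (3x3) and "t" (3): a world point X has camera coordinates R X + t. Camera axes: x right, y down, z forward; pixel columns grow to the right and rows downward; lengths in m; the calibration is good to about 2 mm. A picture is of the moment at which its call begins. There is no depth.
- bot.hand_in(): hands the job in; it is judged then, once.
Trained networks look in a picture, given as the dict that the camera call returned (one of the last four; its "shot" number tells which), for a name from the list of things; names that differ only in an ending like _2 or _b are one class to them, and where a whole thing is asked for, a point or a joint stands for the part that bears it (a point fixed in the world has none). Each returns a list of dicts, best first, with "confidence" (0 to 1); they miss things now and then, are a little off and sometimes report something else, mostly with a low value. They report only what shows in the picture. A call takes as long as a camera call. They do not tell look-alikes from the thing itself.
- bot.search_frame(picture, query): "centre" ([column, row] in pixels, amid what is visible of it).
- bot.silhouettes(picture, query): "pixels" (420x560 bool, what is visible of it) and "centre" ([column, row] in pixels, amid what is visible of it).
- bot.pinpoint(picture, query): "centre" ([column, row] in pixels: a listed point, or the origin of a listed thing).
The state is a dict: "time_s": time; "joint_positions": joint angles; "qvel": joint speeds; "tau": joint torques, N m; "position": TCP position; "tcp_rot": TCP orientation; "force": force on the tool from outside, world axes, zero at the start; "moment": the same for the moment, N m; "opening": opening from 0.0 (shut) to 1.0 (fully open); "grasp_force": force on a finger pad.
Only numpy, scipy, OpenCV 4.12 (cv2) and the standard library are available. Lean on these libraries where they do the work, as an engineer would, in place of code of your own. Each camera call takes 0.05 s, during which the arm holds its last target. There are 200 camera calls.

TASK

Close up the blue parts case on the stand: first fold its upright aluminium inner flap down flat over the small cartons inside, then swing the blue hinged cover over it until it is fully shut. Do it all by pushing with the fingers: pick nothing up, and leave the cartons in the case and the red tin, the black distributor cap and the green carton beside it where they are.

Things in the scene. Friction and masses are not known exactly. Their poses are not given: they have to be found in the camera images.
- parts_case: open blue steel case, fixed at 70 to 122 mm height on a black adjustable stand; 140 (x) x 140 (y) x 60 (z) mm, walls 4 mm. Origin: centre of its underside; z up; x runs from the flap's hinge side (-x, nearer the robot) to the cover's hinge side (+x, far side). Starts turned -0.8 to 0.1 rad
- case_flap (a joint): angle (rad) of the aluminium flap, a 3 mm sheet 120 mm wide (along case y), 90 mm from hinge to free edge. Hinge line along case y at x -58, 43 mm above the case's underside. 0: lying flat, pointing to case +x; about 1.57: upright; stop at 1.75. Stiff hinge, stays where left; about 1.5 to 3 N near its edge moves it
- case_cover (a joint): angle (rad) of the blue cover, a 3 mm sheet 146 mm wide, 142 mm from hinge to free edge, with a skirt 10 mm deep. Hinge line along case y at x +70, 60 mm above the case's underside. 0: shut, lying flat over the case with its top 63 mm above the underside; above 1.57: standing open, leaning away to case +x; stop at 2.0. Stiff hinge, stays where left; 2 to 5 N near its edge moves it
- flap_edge (a point): middle of the flap's free edge (in the case's frame at x +32, z +43 mm when flat; at z +133 mm when upright)
- cover_edge (a point): middle of the cover's free edge (in the case's frame at x -72, z +61 mm when shut; about z +200 mm when open)
- bearing_box_wb: small blue-and-white carton 41x60x28 mm, loose on the floor of the case; origin: centre of its underside
- bearing_box_white: small white, blue and red carton 48x55x34 mm, loose on the floor of the case; origin: centre of its underside
- tin_red_a: red and white round tin 58 mm across, 62 mm high, a bystander; origin: centre of its underside
- dist_cap: black distributor cap 62x72x52 mm, a bystander; origin: centre of its underside
- box_green: green and white carton 48x59x52 mm, a bystander; origin: centre of its underside
Mind the look-alikes: they are no part of the job. What is shaped like the bearing_box_wb but pink is not meant.

How it is judged:
By the outcome, as a careful person would: the job done as asked, in the order asked, and still so for the second after the job is handed in, with the robot touching nothing.
It also fails if it takes over 45 s, if anything falls off the work surface, if the arm or the gripper's body presses on something with over 40 N, if the wrist force passes 120 N, or if a joint passes its speed limit or range.

## Working session

There is one attempt and no reset: what is moved stays moved. The work goes in short steps, Python scripts to look and compute and a tool call to move; the robot and the scene stay as the last step left them, time stands still between calls to the robot, and variables do not carry over. Pictures are saved under pics/ and viewed, at most 10 in all, crops included, and the job is handed in when it is done.

Besides the shell and the picture viewer there is one more tool, called after "Emit:" as name([rows], argument=value, ...), one row to a line, values as JSON. play_rows: Moves the arm, as the interface text tells. Its arguments: {"type":"object","properties":{"moves":{"type":"array","items":{"type":"array","items":{"type":"array","items":{"type":"number"}}}},"fingers":{"type":"number"}},"required":["moves"]}

```bash
mkdir -p pics; cat > h.py <<'E'
from rig import bot
import numpy as np, cv2
def ray(c,p):
    K=np.array([[c['fx'],0,c['cx']],[0,c['fy'],c['cy']],[0,0,1.]])
    u=cv2.undistortPoints(np.array([[p]],float),K,np.array(c['distortion'],float))[0,0]
    R=np.array(c['R']);t=np.array(c['t']);return -R.T@t, R.T@np.array([u[0],u[1],1])
def atz(c,p,z):
    o,d=ray(c,p);return o+d*(z-o[2])/d[2]
def tri(c1,p1,c2,p2):
    o,d=ray(c1,p1);q,e=ray(c2,p2)
    s=np.linalg.lstsq(np.c_[d,-e],q-o,rcond=None)[0]
    a=o+d*s[0];b=q+e*s[1];return (a+b)/2,np.linalg.norm(a-b)
def proj(c,X):
    K=np.array([[c['fx'],0,c['cx']],[0,c['fy'],c['cy']],[0,0,1.]])
    return cv2.projectPoints(np.array(X,float).reshape(-1,3),cv2.Rodrigues(np.array(c['R']))[0],np.array(c['t'],float),K,np.array(c['distortion'],float))[0].reshape(-1,2)
E
python3 - <<'E'
from h import *
np.set_printoptions(precision=3,suppress=True)
s=bot.capture('side');t=bot.capture('top')
cv2.imwrite('pics/s0.png',s['image']);cv2.imwrite('pics/t0.png',t['image'])
for c,n in((s,'side'),(t,'top')):
    print(n,ray(c,[280,210]))
    for q in['parts_case','flap_edge','cover_edge','bearing_box_wb','bearing_box_white','tin_red_a','dist_cap','box_green']:
        print(q,[(np.round(r['centre']),round(r['confidence'],2)) for r in bot.pinpoint(c,q)[:3]])
E
```

```text
side (array([0.342, 0.504, 0.518]), array([ 0.145, -0.872, -0.467]))
parts_case [(array([303., 196.]), 0.83)]
flap_edge [(array([315., 151.]), 0.64), (array([281., 107.]), 0.59), (array([303., 196.]), 0.53)]
cover_edge [(array([284., 109.]), 0.75)]
bearing_box_wb []
bearing_box_white []
tin_red_a [(array([283., 315.]), 0.55)]
dist_cap [(array([288., 288.]), 0.61)]
box_green [(array([316., 267.]), 0.93)]
top (array([ 0.382, -0.251,  0.981]), array([ 0.105,  0.006, -0.995]))
parts_case [(array([352., 236.]), 0.92)]
flap_edge [(array([347., 244.]), 0.82)]
cover_edge [(array([422., 186.]), 0.67)]
bearing_box_wb [(array([327., 176.]), 0.76), (array([341., 226.]), 0.66)]
bearing_box_white [(array([355., 254.]), 0.87)]
tin_red_a [(array([201., 230.]), 0.58)]
dist_cap [(array([240., 231.]), 0.7)]
box_green [(array([264., 251.]), 0.78)]
```

View pics/s0.png

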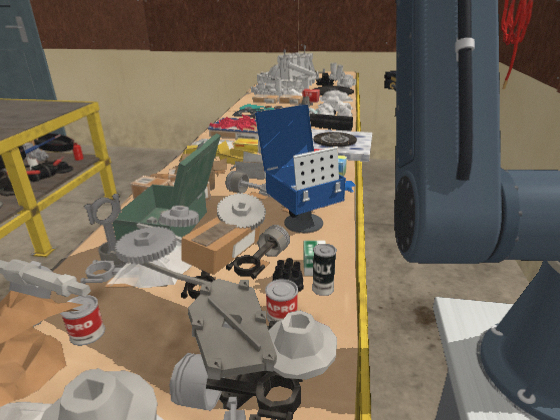

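View pics/t0.png

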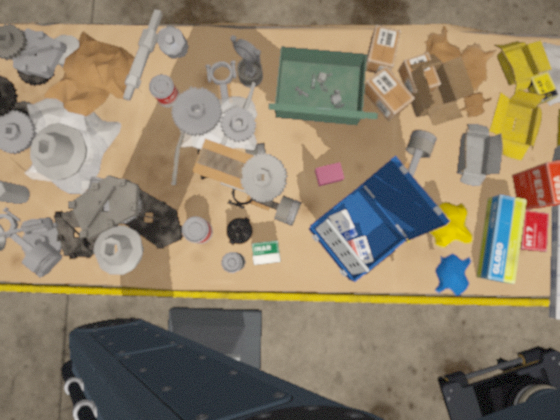

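The side view shows the case at (303,190): white perforated flap at (317,168), cover at (285,140). In the top view the case is at (352,236), its cover at (405,195). The only look-alike is the pink carton at top (328,175); the wb carton is the one in the case at (341,226). Next I'll check close crops and work out the geometry.

```bash
python3 - <<'E'
from h import *
np.set_printoptions(precision=3,suppress=True)
s=bot.capture('side');t=bot.capture('top')
a=cv2.resize(s['image'][90:240,220:370],(600,600),interpolation=cv2.INTER_CUBIC)
b=cv2.resize(t['image'][145:295,300:450],(600,600),interpolation=cv2.INTER_CUBIC)
cv2.imwrite('pics/s1.png',a);cv2.imwrite('pics/t1.png',b)
print('case',tri(s,[303,196],t,[352,236]),'flap',tri(s,[315,151],t,[347,244]),'cover',tri(s,[284,109],t,[422,186]))
print(atz(t,[280,210],0),atz(t,[380,210],0),atz(t,[280,110],0))
for q,p in(('tin',[201,230]),('cap',[240,231]),('green',[264,251])):print(q,atz(t,p,0))
print(s['t'],s['fx'],t['fx'])
print({k:bot.read_state()[k] for k in('position','tcp_rot','force','opening')})
E
```

```text
case (array([ 0.43 , -0.402,  0.077]), np.float64(0.008567107031494464)) flap (array([ 0.405, -0.371,  0.206]), np.float64(0.0018140785349124175)) cover (array([ 0.5  , -0.491,  0.269]), np.float64(0.010055505660831337))
[ 0.486 -0.245  0.   ] [ 0.492 -0.48   0.   ] [ 0.73  -0.239  0.   ]
tin [ 0.434 -0.061  0.   ]
cap [ 0.434 -0.153  0.   ]
green [ 0.389 -0.21   0.   ]
[0.424 0.244 0.633] 407.4682812489569 419.3435568721376
{'position': array([ 0.188, -0.596,  0.237]), 'tcp_rot': array([[ 0.954,  0.3  , -0.   ],
       [ 0.3  , -0.954, -0.   ],
       [-0.   , -0.   , -1.   ]]), 'force': array([-0.357,  0.432,  1.108]), 'opening': 1.0002018122822642}
```

View pics/s1.png

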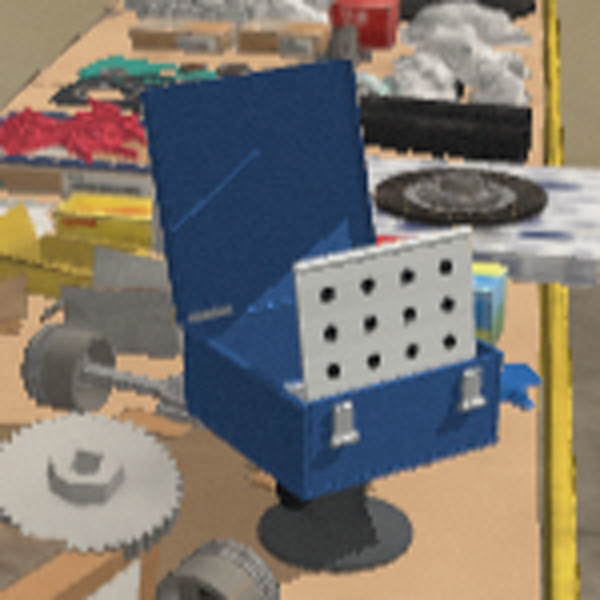

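View pics/t1.png

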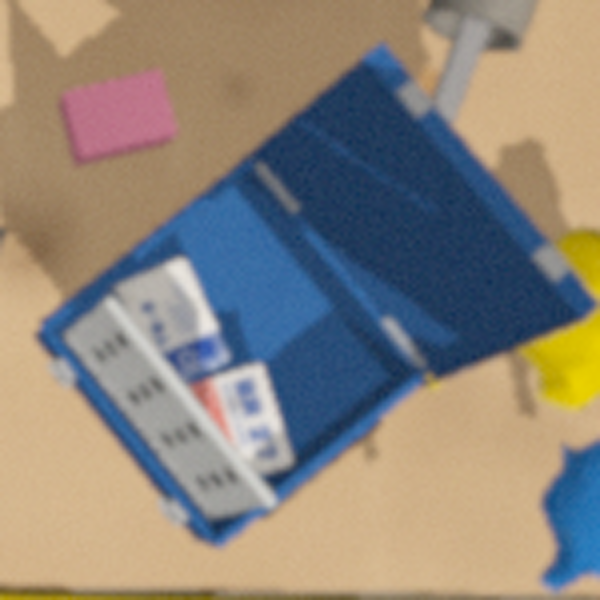

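The crops show the flap's top corners at side (297,266) and (472,229) and at top (110,300) and (270,500). The cover's edge corners are at side (143,92) and (352,60) and at top (380,45) and (597,305). The case rim corners are also clear, and both cartons in the case are the right ones. Now I'll fit the full model.

```bash
cat > fit.py <<'E'
from h import *
from scipy.optimize import least_squares
np.set_printoptions(precision=4,suppress=True)
def fl(a,y): return [-.058+.09*np.cos(a),y,.043+.09*np.sin(a)]
def cv(b,y): return [.07-.142*np.cos(b),y,.06+.142*np.sin(b)]
def W(p,L):
    c,s=np.cos(p[3]),np.sin(p[3]);return np.array(L)@np.array([[c,-s,0],[s,c,0],[0,0,1]]).T+p[:3]
E
python3 - <<'E'
from fit import *
s=bot.capture('side');t=bot.capture('top')
S=np.array([[305,397],[303,500],[500,350],[497,440],[187,335],[187,415],[297,266],[472,229],[143,92],[352,60]])/4+[220,90]
T=np.array([[42,333],[215,543],[425,380],[110,300],[270,500],[380,45],[597,305]])/4+[300,145]
h=.07
def res(p):
    A,B=fl(p[4],.06),fl(p[4],-.06);C,D=cv(p[5],.073),cv(p[5],-.073)
    LS=[[-h,h,.06],[-h,h,0],[-h,-h,.06],[-h,-h,0],[h,h,.06],[h,h,0],A,B,C,D]
    LT=[[-h,h,.06],[-h,-h,.06],[h,-h,.06],A,B,C,D]
    return np.r_[proj(s,W(p,LS))-S,proj(t,W(p,LT))-T].ravel()
r=least_squares(res,[.43,-.4,.09,-.7,1.57,1.8],loss='soft_l1')
print(r.x);print(res(r.x).reshape(-1,2));np.save('p.npy',r.x)
p=r.x
print('flap edge',W(p,fl(p[4],0)),'cover edge',W(p,cv(p[5],0)), 'case x',np.cos(p[3]),np.sin(p[3]))
st=bot.read_state();print(st['position'],st['joint_positions'])
E
```

```text
[ 0.4301 -0.406   0.0724 -0.8791  1.409   1.8519]
[[ 0.0713  2.4305]
 [ 0.231   0.4836]
 [ 1.3754  1.0819]
 [ 0.3673  1.2895]
 [-0.7716 -2.7549]
 [-0.2437 -0.8333]
 [-0.1355  0.0354]
 [-0.0272 -0.2054]
 [-0.0776 -0.3372]
 [-1.3009 -0.1444]
 [-0.558  -1.514 ]
 [-0.0178  0.9943]
 [ 1.0105 -1.7636]
 [-0.4439 -0.4005]
 [ 0.6638  0.8668]
 [-0.1902  0.015 ]
 [ 0.4102  0.9385]]
flap edge [ 0.4024 -0.3725  0.2043] cover edge [ 0.4999 -0.4903  0.2689] case x 0.6378448167843574 -0.7701649107180419
[ 0.1876 -0.5962  0.2365] [-82.7622  30.224   82.0875   0.0005  67.6903 -10.2277]
```

Emit:
play_rows([
  [[0, 0, -8, 0, 0, 0.148], [0, 0, -8, 0, 0, 0.148], [0, 0, -8, 0, 0, 0.148], [0, 0, -8, 0, 0, 0.148], [0, 0, -8, 0, 0, 0.148]],
], fingers=-1)

```text
time_s: 1.6
position: [0.1876, -0.5961, 0.2768]
tcp_rot: [[0.904, -0.427, -0.0], [-0.427, -0.904, 0.0], [-0.0, -0.0, -1.0]]
force: [-0.7, -0.1, -0.3]
opening: 0.629
grasp_force: 0.0
```

Emit:
play_rows([
  [[0, 0, 0, 0, 0, 0.148], [0, 0, 0, 0, 0, 0.148], [0, 0, 0, 0, 0, 0.148], [0, 0, 0, 0, 0, 0], [0, 0, 0, 0, 0, 0]],
])

```text
time_s: 2.1
position: [0.1876, -0.5961, 0.2765]
tcp_rot: [[0.64, -0.768, -0.0], [-0.768, -0.64, 0.0], [-0.0, -0.0, -1.0]]
force: [0.1, -0.6, -0.5]
opening: 0.17
grasp_force: 0.0
```

```bash
cat > st.py <<'E'
from fit import *
p=np.load('p.npy');s=bot.read_state();c,n=np.cos(p[3]),np.sin(p[3])
M=np.array([[c,-n,0],[n,c,0],[0,0,1]])
print('tip in case mm',1000*M.T@(s['position']+s['tcp_rot'][:,2]*.014-p[:3]),'F case',M.T@s['force'],'t',s['time_s'])
print('rot case',(M.T@s['tcp_rot']).round(3).tolist(),'op',s['opening'],'J',s['joint_positions'])
E
python3 st.py
```

```text
tip in case mm [  -8.2817 -308.0474  190.1101] F case [ 0.4923 -0.286  -0.5489] t 2.1
rot case [[1.0, 0.003, -0.0], [0.003, -1.0, 0.0], [-0.0, -0.0, -1.0]] op 0.17015532381864362 J [-82.7631  27.9108  79.4535  -0.0015  72.6407  57.4335]
```

Emit:
play_rows([
  [[-17, -38, 0, 0, 0, 0], [-17, -38, 0, 0, 0, 0], [-17, -38, 0, 0, 0, 0], [-17, -38, 0, 0, 0, 0], [-19, -38, 0, 0, 0, 0]],
])

```text
time_s: 2.6
position: [0.279, -0.4067, 0.2767]
tcp_rot: [[0.64, -0.769, 0.0], [-0.769, -0.64, -0.001], [0.001, 0.0, -1.0]]
force: [0.8, 0.4, -0.8]
opening: 0.003
grasp_force: 0.0
```

Emit:
play_rows([
  [[0, -40, 0, 0, 0, 0], [0, -40, 0, 0, 0, 0], [0, -38, 20, 0, 0, 0], [0, 0, 30, 0, 0, 0], [0, 0, 28, 0, 0, 0]],
])

```text
time_s: 3.1
position: [0.3706, -0.3319, 0.1983]
tcp_rot: [[0.642, -0.766, 0.001], [-0.766, -0.642, -0.002], [0.002, 0.0, -1.0]]
force: [0.1, -0.7, 1.0]
opening: 0.007
grasp_force: 0.0
```

```bash
python3 st.py; python3 - <<'E'
from h import *
s=bot.capture('side');t=bot.capture('top')
a=[cv2.resize(c['image'][y:y+150,x:x+100],(400,600),interpolation=cv2.INTER_CUBIC) for c,x,y in((s,270,90),(t,300,150))]
cv2.imwrite('pics/a2.png',np.hstack(a))
E
```

```text
tip in case mm [-94.9941   1.441  111.851 ] F case [ 0.5981 -0.3665  1.023 ] t 3.1
rot case [[1.0, 0.006, 0.002], [0.006, -1.0, -0.0], [0.002, 0.0, -1.0]] op 0.007214077414626138 J [-54.7373  23.6063 102.5568  -0.003   53.7173  85.3018]
```

View pics/a2.png

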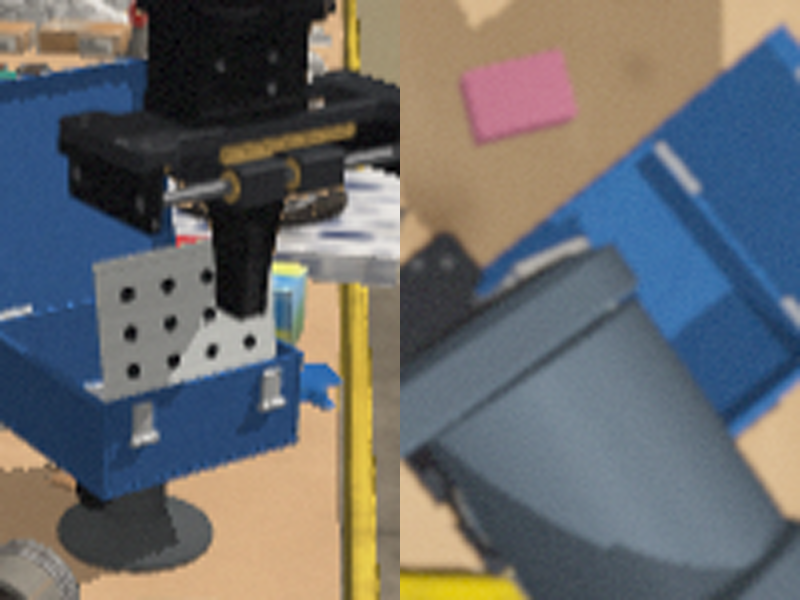

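The fingertip is in front of the flap at its outer face, side-crop (240,315), and clear of everything. Starting the fold.

Emit:
play_rows([
  [[25, 0, 0, 0, 0, 0], [13, 0, 0, 0, 0, 0], [7, 0, 1.5, 0, 0, 0], [7, 0, 2, 0, 0, 0], [6, 0, 3, 0, 0, 0]],
])

```text
time_s: 3.7
position: [0.4065, -0.378, 0.1928]
tcp_rot: [[0.638, -0.77, 0.001], [-0.77, -0.638, -0.001], [0.001, 0.0, -1.0]]
force: [-0.6, 0.5, 1.0]
opening: 0.006
grasp_force: 0.9
```

Emit:
play_rows([
  [[6, 0, 3, 0, 0, 0], [6, 0, 4, 0, 0, 0], [5, 0, 4.5, 0, 0, 0], [5, 0, 5, 0, 0, 0], [4.5, 0, 5.5, 0, 0, 0]],
])

```text
time_s: 4.2
position: [0.4232, -0.3977, 0.1693]
tcp_rot: [[0.638, -0.77, -0.001], [-0.77, -0.638, 0.001], [-0.001, -0.0, -1.0]]
force: [-1.4, 1.4, 1.3]
opening: 0.007
grasp_force: 0.7
```

Emit:
play_rows([
  [[4, 0, 6, 0, 0, 0], [3, 0, 6, 0, 0, 0], [2.5, 0, 6.5, 0, 0, 0], [2, 0, 6.5, 0, 0, 0], [0, 0, 0, 0, 0, 0]],
])

```text
time_s: 4.7
position: [0.4306, -0.4068, 0.144]
tcp_rot: [[0.638, -0.77, -0.0], [-0.77, -0.638, 0.0], [-0.0, -0.0, -1.0]]
force: [0.3, -0.1, -0.0]
opening: 0.01
grasp_force: 0.0
```

```bash
python3 st.py
```

```text
tip in case mm [ 0.9008 -0.0568 57.5974] F case [ 0.2242  0.1619 -0.0488] t 4.7
rot case [[1.0, -0.0, -0.0], [-0.0, -1.0, 0.0], [-0.0, -0.0, -1.0]] op 0.00961568065261783 J [-54.1682  34.5078  91.655    0.0055  53.8653  86.2055]
```

Emit:
play_rows([
  [[1, 0, 6, 0, 0, 0], [0.5, 0, 5, 0, 0, 0], [0, 0, 3, 0, 0, 0]],
])

```text
time_s: 5.0
position: [0.4317, -0.4081, 0.1351]
tcp_rot: [[0.638, -0.77, 0.0], [-0.77, -0.638, -0.001], [0.001, 0.0, -1.0]]
force: [-6.6, 8.8, 40.5]
opening: 0.003
grasp_force: 20.6
```

Emit:
play_rows([
  [[0, 0, 2, 0, 0, 0], [0, 0, 0, 0, 0, 0]],
])

```text
time_s: 5.2
position: [0.4317, -0.4081, 0.1352]
tcp_rot: [[0.638, -0.77, 0.001], [-0.77, -0.638, -0.002], [0.003, 0.001, -1.0]]
force: [-6.5, 7.1, 34.7]
opening: 0.004
grasp_force: 17.5
```

```bash
python3 st.py; python3 - <<'E'
from h import *
s=bot.capture('side')
cv2.imwrite('pics/s3.png',cv2.resize(s['image'][90:240,220:370],(600,600),interpolation=cv2.INTER_CUBIC))
E
```

```text
tip in case mm [ 2.6455 -0.0687 48.7991] F case [-9.5899 -0.4681 34.7118] t 5.2
rot case [[1.0, 0.001, 0.003], [0.001, -1.0, -0.001], [0.003, 0.001, -1.0]] op 0.003972574906001621 J [-54.1409  35.2773  91.8824  -0.0354  52.6848  86.2178]
```

View pics/s3.png

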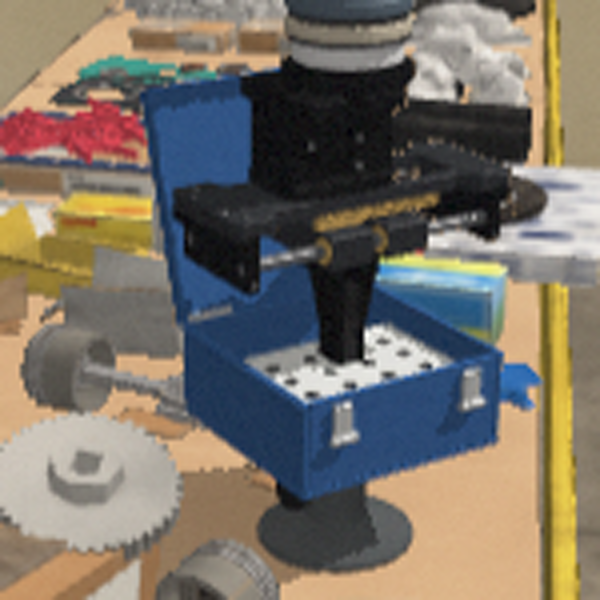

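The flap stopped hard at about 35 N, and in the picture it lies flat inside the case at crop (350,365). Retreating up and going round behind the cover.

Emit:
play_rows([
  [[0, 0, -40, 0, 0, 0], [0, 0, -45, 0, 0, 0], [0, 0, -45, 0, 0, 0], [0, 0, -45, 0, 0, 0], [0, 0, -30, 0, 0, 0]],
])

```text
time_s: 5.75
position: [0.4322, -0.4087, 0.3379]
tcp_rot: [[0.638, -0.77, 0.003], [-0.77, -0.638, -0.005], [0.006, 0.0, -1.0]]
force: [0.2, -0.0, -0.2]
opening: 0.003
grasp_force: 0.0
```

Emit:
play_rows([
  [[40, 0, 0, 0, 0, 0], [40, 0, 0, 0, 0, 0], [40, 0, 0, 0, 0, 0], [35, 0, 0, 0, 0, 0], [0, 0, 0, 0, 0, 0]],
])

```text
time_s: 6.25
position: [0.5321, -0.5304, 0.3313]
tcp_rot: [[0.637, -0.771, 0.001], [-0.771, -0.637, -0.001], [0.001, 0.0, -1.0]]
force: [-1.5, 0.2, -1.8]
opening: -0.001
grasp_force: 0.0
```

```bash
python3 st.py; python3 - <<'E'
from h import *
s=bot.capture('side');t=bot.capture('top')
a=[cv2.resize(c['image'][y:y+150,x:x+100],(400,600),interpolation=cv2.INTER_CUBIC) for c,x,y in((s,250,80),(t,300,150))]
cv2.imwrite('pics/a4.png',np.hstack(a))
E
```

```text
tip in case mm [160.8537  -0.7426 244.9119] F case [-1.1147 -1.0514 -1.7629] t 6.25
rot case [[1.0, -0.001, 0.001], [-0.001, -1.0, -0.0], [0.001, 0.0, -1.0]] op -0.0006604453912286211 J [-53.3999  36.9197  54.1645  -0.0028  88.8421  87.015 ]
```

View pics/a4.png

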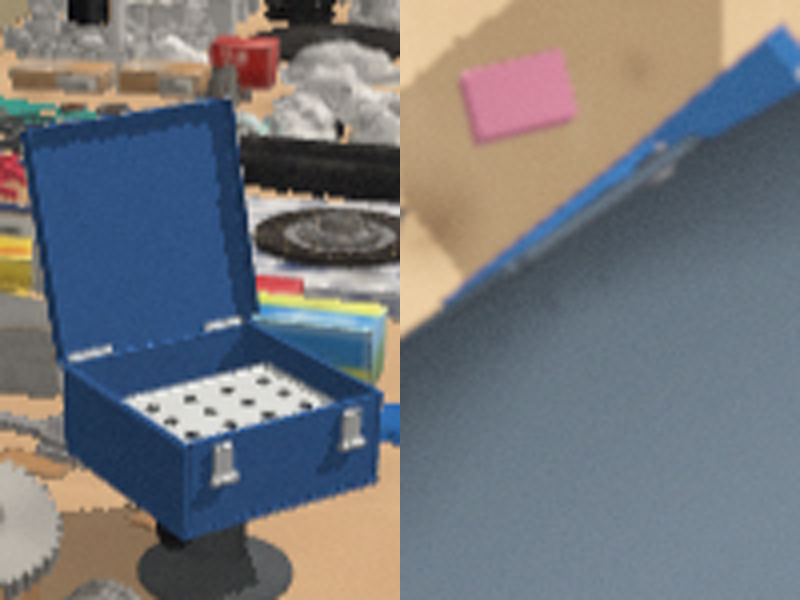

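The side view shows the flap flat at crop (230,400), with the cover still open. The fingertip is behind and above the cover at crop (90,15). Lowering behind it, then swinging it over.

Emit:
play_rows([
  [[0, 0, 35, 0, 0, 0], [0, 0, 30, 0, 0, 0], [-20, 0, 0, 0, 0, 0], [-15, 0, 0, 0, 0, 0], [-11, 0, 0, 0, 0, 0]],
])

```text
time_s: 6.85
position: [0.5004, -0.4907, 0.2696]
tcp_rot: [[0.638, -0.77, 0.001], [-0.77, -0.638, -0.001], [0.002, -0.0, -1.0]]
force: [2.0, -2.4, 1.6]
opening: 0.005
grasp_force: 1.4
```

Emit:
play_rows([
  [[-11, 0, 0, 0, 0, 0], [-11, 0, 0, 0, 0, 0], [-11, 0, 0, 0, 0, 0], [-10, 0, 0.5, 0, 0, 0], [-10, 0, 1, 0, 0, 0]],
])

```text
time_s: 7.35
position: [0.4671, -0.4507, 0.2689]
tcp_rot: [[0.638, -0.77, 0.002], [-0.77, -0.638, -0.003], [0.003, 0.0, -1.0]]
force: [1.2, -2.1, 0.6]
opening: 0.005
grasp_force: 1.3
```

```bash
python3 st.py
```

```text
tip in case mm [ 57.9937  -0.0318 182.4306] F case [ 2.3944 -0.3999  0.637 ] t 7.35
rot case [[1.0, -0.0, 0.003], [-0.0, -1.0, -0.0], [0.003, 0.0, -1.0]] op 0.004547687100962769 J [-53.8261  30.2379  76.4674   0.003   73.1018  86.5446]
```

Emit:
play_rows([
  [[-9, 0, 4, 0, 0, 0], [-9, 0, 4.5, 0, 0, 0], [-10.5, 0, 5.5, 0, 0, 0], [-10.5, 0, 6, 0, 0, 0], [-9, 0, 7, 0, 0, 0]],
])

```text
time_s: 7.85
position: [0.4356, -0.4128, 0.2399]
tcp_rot: [[0.638, -0.77, -0.001], [-0.77, -0.638, 0.001], [-0.002, 0.0, -1.0]]
force: [0.5, -1.0, 2.1]
opening: 0.005
grasp_force: 1.1
```

Emit:
play_rows([
  [[-9, 0, 7.5, 0, 0, 0], [-8, 0, 8, 0, 0, 0], [-7.5, 0, 9, 0, 0, 0], [-6, 0, 10, 0, 0, 0], [-6, 0, 10, 0, 0, 0]],
])

```text
time_s: 8.35
position: [0.413, -0.3854, 0.1951]
tcp_rot: [[0.638, -0.77, -0.0], [-0.77, -0.638, 0.0], [-0.0, -0.0, -1.0]]
force: [1.0, -1.0, 0.5]
opening: 0.007
grasp_force: 0.9
```

```bash
python3 st.py
```

```text
tip in case mm [-26.8467  -0.0412 108.6787] F case [1.358  0.1487 0.5475] t 8.35
rot case [[1.0, -0.0, -0.0], [-0.0, -1.0, 0.0], [-0.0, -0.0, -1.0]] op 0.00661432257020847 J [-54.3576  28.6182  93.2687   0.0071  58.1379  86.0186]
```

Emit:
play_rows([
  [[-4, 0, 9, 0, 0, 0], [-3, 0, 9, 0, 0, 0], [-2, 0, 9, 0, 0, 0], [-1, 0, 7, 0, 0, 0], [0, 0, 4, 0, 0, 0]],
])

```text
time_s: 8.85
position: [0.4065, -0.3775, 0.1571]
tcp_rot: [[0.638, -0.77, -0.001], [-0.77, -0.638, 0.002], [-0.002, -0.0, -1.0]]
force: [-0.3, 0.1, 1.3]
opening: 0.002
grasp_force: 0.8
```

Emit:
play_rows([
  [[0, 0, 3, 0, 0, 0], [0, 0, 2, 0, 0, 0]],
])

```text
time_s: 9.05
position: [0.4065, -0.3775, 0.1539]
tcp_rot: [[0.638, -0.77, -0.002], [-0.77, -0.638, 0.002], [-0.002, 0.0, -1.0]]
force: [-3.5, 5.1, 19.3]
opening: 0.005
grasp_force: 9.8
```

```bash
python3 st.py
```

```text
tip in case mm [-37.0955   0.0008  67.4493] F case [-6.1315  0.5444 19.2974] t 9.05
rot case [[1.0, 0.0, -0.002], [0.0, -1.0, -0.0], [-0.002, 0.0, -1.0]] op 0.005352383834439579 J [-54.4183  31.3363  96.6691  -0.015   52.1271  85.9491]
```

Emit:
play_rows([
  [[0, 0, 2, 0, 0, 0], [0, 0, 0, 0, 0, 0]],
])

```text
time_s: 9.25
position: [0.4065, -0.3775, 0.1538]
tcp_rot: [[0.638, -0.77, -0.001], [-0.77, -0.638, 0.001], [-0.001, 0.0, -1.0]]
force: [-4.5, 5.5, 19.3]
opening: 0.006
grasp_force: 9.9
```

Emit:
play_rows([
  [[0, 0, -20, 0, 0, 0], [0, 0, -40, 0, 0, 0], [0, 0, -45, 0, 0, 0], [0, 0, -45, 0, 0, 0], [0, 0, 0, 0, 0, 0]],
])

```text
time_s: 9.75
position: [0.4093, -0.3812, 0.3079]
tcp_rot: [[0.638, -0.77, 0.008], [-0.77, -0.638, -0.012], [0.014, 0.001, -1.0]]
force: [-0.2, 0.1, 0.1]
opening: 0.004
grasp_force: 0.0
```

```bash
python3 st.py; python3 - <<'E'
from h import *
s=bot.capture('side')
cv2.imwrite('pics/s5.png',cv2.resize(s['image'][120:320,220:370],(600,600)[:1]+(600,),interpolation=cv2.INTER_CUBIC))
t=bot.capture('top')
for q in['tin_red_a','dist_cap','box_green']: print(q,[np.round(r['centre']) for r in bot.pinpoint(s,q)[:2]],[np.round(r['centre']) for r in bot.pinpoint(t,q)[:2]])
E
```

```text
tip in case mm [-32.1727  -0.1814 221.4331] F case [-0.2361 -0.1074  0.1307] t 9.75
rot case [[1.0, 0.0, 0.014], [0.0, -1.0, -0.001], [0.014, 0.001, -1.0]] op 0.0040412039687231045 J [-54.4087  20.3493  87.0842   0.0022  71.7372  85.9486]
tin_red_a [array([283., 316.])] [array([197., 231.])]
dist_cap [array([288., 284.])] [array([237., 231.])]
box_green [array([316., 268.])] [array([268., 252.]), array([200., 229.])]
```

View pics/s5.png

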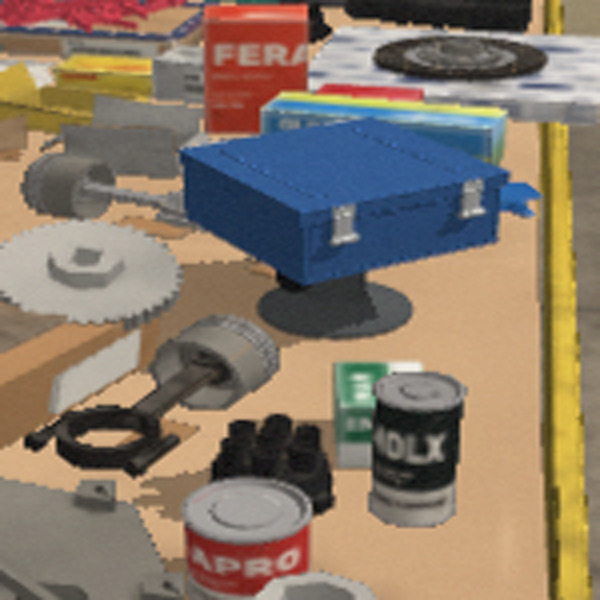

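The cover lies flat and fully shut over the case at crop (345,170). The tin, distributor cap and green carton have not moved. Handing in.

```bash
python3 -c "
from rig import bot
print(bot.hand_in())"
```

```text
the job is handed in; nothing more can be done
None
```

I folded the flap flat over the cartons, then shut the cover fully and handed the job in; robot time was about 10 s, and the red tin, distributor cap and green carton show no movement in the final pictures.

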